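# Set the rack-lane guide to the feeler gauge

## Task

Set the clearance of the sample-rack lane: take the feeler gauge from its black stand and slide its blade down into the slot between the fixed rail and the sprung shoe until it stands on the lane floor, then let go and push the sliding guide's tab towards the rail until the blade is only lightly nipped, with a pinch of 2 to 5 N left on it when you let go of the guide (never pinch it harder than 12 N). Then draw the gauge slowly straight up out of the slot, feeling that light drag on the blade, and stand it fully home in its stand, leaving the guide as set and the other things on the bench alone.

Things in the scene. Friction and masses are not known exactly. Their poses are not given: they have to be found in the camera images.
- station: Bolted-down lane fixture on an aluminium plate 170 x 170 x 12 mm. Origin on its underside, 12 mm to +y of its middle; x along the slot, y across it from the guide (-y) to the fixed rail (+y), z up. Lane floor at z = 12 mm. Fixed rail: 120 mm long, top at z = 46 mm, bolted through slotted holes, so its slot-side face lies anywhere from y = +3.5 to +7.5 mm: not measured, to be felt.
- guide (a joint): Sliding guide's position in m: 0 fully away from the fixed rail, growing as it is pushed to the rail (the fixture's +y), 0.022 at most; starts at 0 to 0.004. It slides stiffly with 9 N of dry friction (when pushed slowly) and stays where it is left: once the blade is nipped, the pushing force less 9 N is the pinch on it.
- push_tab (a point): Point in the middle of the outer (-y) face of the guide's upright grey push tab, at z = 72 mm of the fixture. The tab is 50 mm long along the slot, 10 mm thick (from this face towards the rail), its top at z = 86 mm. Above z = 40 mm the guide is only this tab; its 100 mm long block below stands out 0.5 mm beyond the tab's outer face.
- shoe: Steel shoe, 100 mm long, 8 mm thick, rounded top edge at z = 47 mm of the fixture, sprung in front of the guide: it yields up to 5 mm back towards the guide at 4 N per mm. Its slot-side face lies at y = -11.5 mm of this body; with the guide at q and the shoe unpressed, at y = -11.5 mm + q of the fixture.
- gauge: Feeler gauge, about 0.12 kg: upright steel blade 50 mm long (its x), 6 mm thick (its y), 40 mm high, lower edge rounded (3 mm radius), and on top a grey grip block 30 mm long (x), 16 mm wide (y), from z = 40 to 80 mm. Origin at the centre of the blade's lower edge, z up. The same when turned half round.
- stand: Black stand fixed to the bench, 86 x 60 x 32 mm, with an upright slot 56 mm long (x) and 10 mm wide (y) through its middle, open at the top (z = 32 mm), slot floor at z = 6 mm. Origin at the centre of its underside. The gauge starts in it, blade along the slot, its origin 6 mm above the stand's.
- tube_rack: Bystander: white rack of capped sample tubes, 60 x 132 mm, 105 mm high. Origin at the centre of its underside.
- reagent: Bystander: white bottle, 56 mm diameter, 110 mm high. Origin at the centre of its underside.
- screwdriver: Bystander: black-handled screwdriver lying on the bench. Origin on its underside.
Not all that is in view belongs to the job. What is shaped like the gauge but orange or yellow is not meant.

How it is judged (in metres and radians):
On the way, in this order (a step that is already met when the one before it is completed fails the run):
1. the gauge's blade is in the slot between rail and shoe, standing on the lane floor (x of gauge in the frame of station between -0.03 and 0.03 m and y of gauge in the frame of station between -0.016 and 0.012 m and z of gauge in the frame of station below 0.016 m), for 0.1 s.
2. with the fingers off gauge and fixture, the blade stands upright in the slot, nipped by the shoe with a light pinch (1.2 to 7 N) (x of gauge in the frame of station between -0.03 and 0.03 m and y of gauge in the frame of station between -0.016 and 0.012 m and contact force between the fingers and gauge below 0.2 N and contact force between the fingers and station below 0.2 N and z of gauge in the frame of station below 0.0165 m and angle between gauge's own z axis and vertical below 0.08 rad and contact force between gauge and shoe between 1.2 and 7 N), for 0.3 s.
3. the gauge is drawn straight up 6 to 30 mm through the slot while the shoe drags on it (1.2 to 7 N pinch) (x of gauge in the frame of station between -0.03 and 0.03 m and y of gauge in the frame of station between -0.016 and 0.012 m and z of gauge in the frame of station between 0.018 and 0.042 m and contact force between gauge and shoe between 1.2 and 7 N and angle between gauge's own z axis and vertical below 0.12 rad), for 0.2 s.
At the end, for the whole second after the job is handed in: The gauge stands fully home in the stand's slot (within 8 mm along, 5 mm across and 3 mm of the slot floor, within 0.2 rad of upright), released and at rest, and the guide is left where it was set (joint between 0.0082 and 0.0160 m, which covers every fit the rail's place allows) (x of gauge in the frame of stand between -0.008 and 0.008 m and y of gauge in the frame of stand between -0.005 and 0.005 m and z of gauge in the frame of stand below 0.009 m and angle between gauge's own z axis and vertical below 0.2 rad and linear speed of gauge below 0.02 m/s and contact force between the fingers and gauge below 0.2 N and value of joint guide between 0.0082 and 0.016 m); the robot touches nothing.
It fails at once if the shoe pinches the blade with more than 12 N (contact force between gauge and shoe above 12 N).
It fails at once if the tube rack is pushed more than 30 mm (distance of tube_rack from where it was at the start of the episode above 0.03 m).
It fails at once if the reagent is pushed more than 30 mm (distance of reagent from where it was at the start of the episode above 0.03 m).
It fails at once if the screwdriver is pushed more than 30 mm (distance of screwdriver from where it was at the start of the episode above 0.03 m).
It also fails if it takes over 67 s, if anything falls off the work surface, if the arm or the gripper's body presses on something with over 40 N, if the wrist force passes 120 N, or if a joint passes its speed limit or range.

## Robot

A 7-joint arm with a two-finger parallel gripper is mounted at the origin on the work surface. World frame = base frame: x ahead of the robot, y to its left, z up, the work surface at z = 0. Lengths are in mm, angles in rad, forces in N, time in s.
With the tool pointing down it reaches from about 400 to 900 mm from the base axis. Payload 5.6 kg.
Tool frame: the origin (TCP) lies midway between the tips of the shut fingers; the grasp point (between the pads) lies 19 mm behind it (r.pinch_z is the distance from the TCP to the grasp point, in mm); z points along the fingers, y is the direction in which the jaws open and shut (so a half turn about z gives the same grasp; the last joint's range is limited). The gripper opens to 92 mm and grips with 3 to 60 N. Pads are 20 mm wide; open, the fingers measure 128 mm over their backs; the gripper's body (75 mm by 189 mm) begins 69 mm behind the grasp point.
Start: joints at [-1.196, 0.468, -0.012, 1.603, 0.006, 1.071, -0.056], TCP at [263.778, 594.079, 214.592] pointing down, gripper open.
Joint ranges: [-2.53, 2.53], [-0.31, 2.02], [-1.57, 1.55], [0.28, 2.44], [-1.29, 4.43], [0.15, 1.84], [-2.92, 2.92]. Speed limits (rad/s): [2.57, 2.57, 3.14, 3.14, 3.14, 3.14, 3.14].

## Interface

Orientations are given as a unit quaternion [x, y, z, w].
In Python, from workcell import r, read_camera gives the robot as it stands.
- The arm moves only by the tool drive_tool, never from a script. Its argument "deltas" is a list of rows, each a list of 3 entries, a list of its own where there are three numbers: the opening, from -1 (shut) to 1 (fully open), then the shift along the tool's x, y, z in cm, then the turn, a rotation vector about the tool's x, y, z in degrees. In form: [[fingers, [dx, dy, dz], [ax, ay, az]], ...]. A call has 1 to 5 rows; each row is the pose to reach, as a shift and turn from the pose commanded when the call began, along the tool's axes at that moment; what a row does not reach only later rows make up. A row lasts 1/10 s, in which the tool goes at most 50 mm and 8.59 degrees, less where a joint would pass 70% of its speed; a pose out of reach is approached as far as the arm can. A call with a gripper value outside its range is refused whole. The fingers move at their own pace and stop on an object; the grip force is fixed at half the most. Time passes only in rows, so rows that repeat a pose let the fingers close. It gives the time, the measured TCP pose, the force and the opening at its end, in the units of the state.
- r.sense(): the state, without advancing time (a new reading comes with each control period).
- read_camera(name): name is "side" or "top"; returns a dict with "frame" (420x560x3 uint8, red, green, blue), "fov_y" (degrees; the focal length in pixels is half the picture's height over the tangent of half this angle, whatever the lens; pixels are square), "cx", "cy" (the principal point, pixels), "R" (3x3) and "t" (3): a world point X has camera coordinates R X + t. Camera axes: x right, y down, z forward; pixel columns grow to the right and rows downward; lengths in mm; the calibration is good to about 2 mm. A picture is of the moment at which its call begins. There is no depth.
- r.close_job(): hands the job in, once; it reports no verdict.
The state is a dict: "time_s": time; "qpos": joint angles; "joint_velocities": joint speeds; "joint_efforts": joint torques, N m; "eef_pos": TCP position; "tool_rot": TCP orientation; "force": force on the tool from outside, world axes, zero at the start; "ft_torque": the same for the moment, N m; "finger_gap": opening from 0.0 (shut) to 1.0 (fully open).
Only numpy, scipy, OpenCV 4.12 (cv2) and the standard library are available. Lean on these libraries where they do the work, as an engineer would, in place of code of your own. Each camera call takes 0.05 s, during which the arm holds its last target.

## Working session

There is one attempt and no reset: what is moved stays moved. The work goes in short steps, Python scripts to look and compute and a tool call to move; the robot and the scene stay as the last step left them, time stands still between calls to the robot, and variables do not carry over. Pictures are saved under pics/ and viewed, and the job is handed in when it is done.

Besides the shell and the picture viewer there is one more tool, called as a command line: name --argument value ..., lists and objects as JSON in quotes. drive_tool: Moves the arm, as the interface text tells. Its arguments: {"type":"object","properties":{"deltas":{"type":"array"}},"required":["deltas"]}

```bash
mkdir -p pics; ls
cat > h.py <<'E'
import numpy as np,cv2
from workcell import r, read_camera
def snap(n,f):
    c=read_camera(n); im=c['frame'][:,:,::-1].copy(); cv2.imwrite('pics/'+f+'.png',im)
    np.savez('pics/'+f+'.npz',**c); return c
def ray(c,u,v):
    f=210/np.tan(np.radians(float(c['fov_y']))/2)
    R=np.array(c['R']);t=np.array(c['t'])
    d=R.T@np.array([(u-c['cx'])/f,(v-c['cy'])/f,1]); return -R.T@t,d
def onz(c,u,v,z):
    o,d=ray(c,u,v); return o+d*(z-o[2])/d[2]
def proj(c,X):
    f=210/np.tan(np.radians(float(c['fov_y']))/2)
    p=np.array(c['R'])@np.array(X,float)+np.array(c['t']); return p[:2]/p[2]*f+[c['cx'],c['cy']]
def load(f): return dict(np.load('pics/'+f+'.npz'))
E
python3 - <<'E'
from h import *
for n in('side','top'):
    c=snap(n,n+'0'); print(n,c['fov_y'],c['cx'],c['cy'],-np.array(c['R']).T@np.array(c['t']),np.array(c['R']).round(3))
s=r.sense();print(s,r.pinch_z)
E
```

```text
pics
side 54.724257650701794 281.2526174305155 209.81253637093008 [ 431.38406106 -617.48076625  793.75890631] [[ 0.973 -0.229  0.   ]
 [-0.175 -0.745 -0.644]
 [ 0.148  0.627 -0.765]]
top 54.596493774928405 282.86312564097847 206.542416378742 [ 397.37418733  -24.96209021 1201.73926912] [[ 0.004 -1.    -0.009]
 [-0.988 -0.003 -0.155]
 [ 0.155  0.009 -0.988]]
{'time_s': 0.1, 'qpos': array([-1.19597746,  0.46829384, -0.01161316,  1.60353299,  0.00604172,
        1.0714243 , -0.05626016]), 'joint_velocities': array([-1.87991334e-03, -9.51516786e-04, -6.32161755e-05, -8.83146412e-04,
        4.96902164e-04, -4.57429065e-05, -1.12624116e-03]), 'joint_efforts': array([ 7.84591157e-04, -5.21644127e+01, -1.24822446e-02, -2.44367266e+01,
       -5.67436474e-02,  1.40340388e-02,  6.73124396e-05]), 'eef_pos': array([263.59898473, 593.56409136, 213.73196177]), 'tool_rot': array([ 2.07390829e-01,  9.78257831e-01, -8.06829600e-04, -9.50192522e-05]), 'force': array([-0.84760529, -0.96106674,  0.36131357]), 'ft_torque': array([ 0.0146506 , -0.04713631, -0.00196068]), 'finger_gap': 0.997630569516554} 18.700000000000003
```

View pics/side0.png

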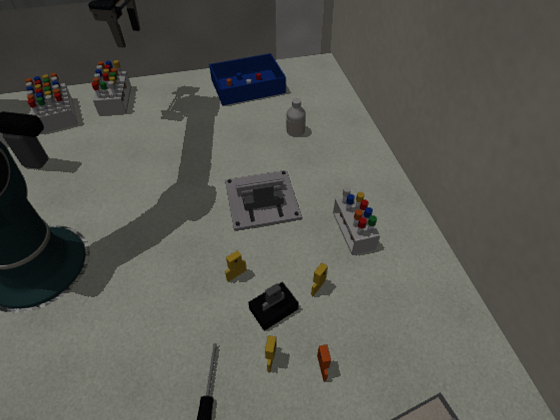

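View pics/top0.png

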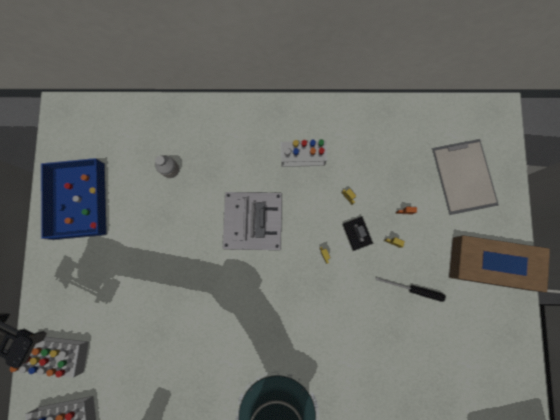

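The gauge is the grey one in the black stand, at side (273,297) and top (358,233). The other gauge-shaped things are yellow at side (235,265), (320,278), (271,352) and orange at (324,361), so they are not meant. I'll confirm with enlarged crops.

Run:
```python
from h import *
s=cv2.imread('pics/side0.png');t=cv2.imread('pics/top0.png')
def crop(im,x0,y0,w,h,k): return cv2.convertScaleAbs(cv2.resize(im[y0:y0+h,x0:x0+w],None,fx=k,fy=k,interpolation=cv2.INTER_CUBIC),alpha=1.6)
a=crop(s,220,160,100,75,4);b=crop(t,215,185,75,75,4)
c=crop(s,225,245,100,75,4);d=crop(t,320,190,100,75,4)
def pad(x,w=400,h=300):
    o=np.zeros((h,w,3),np.uint8);o[:x.shape[0],:x.shape[1]]=x[:h,:w];return o
cv2.imwrite('pics/crop0.png',np.vstack([np.hstack([pad(a),pad(b)]),np.hstack([pad(c),pad(d)])]))
```

```text
(no output)
```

View pics/crop0.png

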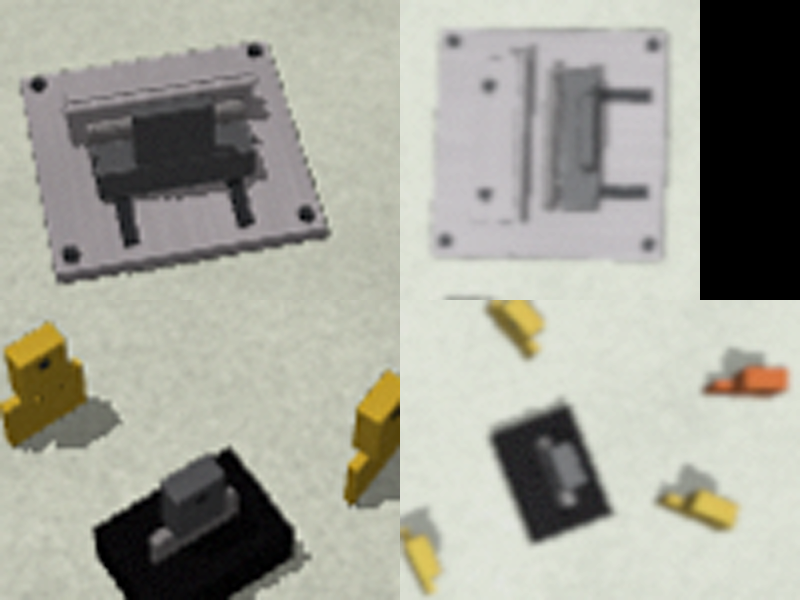

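The crops confirm it: a grey grip on a steel blade in the black stand, with the guide on the image-right (world -y) side of the station. Next I'll measure.

Run:
```python
from h import *
ct=load('top0');cs=load('side0')
t=cv2.imread('pics/top0.png').astype(int);s=cv2.imread('pics/side0.png').astype(int)
for nm,im,pts in(('top',t,[(230,200),(240,240),(215,220),(350,225),(361,228),(363,235),(265,220),(245,215)]),('side',s,[(235,190),(290,215),(255,225),(320,230),(262,305),(273,295),(285,310)])):
    for p in pts: print(nm,p,im[p[1],p[0]])
def quad(im,c,mask,z,box):
    x0,y0,x1,y1=box;m=np.zeros(mask.shape,np.uint8);m[y0:y1,x0:x1]=mask[y0:y1,x0:x1]
    m=cv2.morphologyEx(m,cv2.MORPH_CLOSE,np.ones((5,5)))
    cn=max(cv2.findContours(m,0,cv2.CHAIN_APPROX_NONE)[0],key=cv2.contourArea)
    cv2.imwrite('pics/m_%d%d.png'%(x0,y0),m*255)
    P=np.array([onz(c,u,v,z)[:2] for u,v in cn[:,0]],np.float32)
    return cv2.minAreaRect(P)
# plate: darker/pinker than bench
d=t[:,:,1]-t[:,:,2]; 
print('plate',quad(t,ct,(((t[:,:,1]-t[:,:,2])<2)).astype(np.uint8),12,(215,183,290,258)))
print('stand',quad(t,ct,(t.max(2)<55).astype(np.uint8),32,(335,208,380,255)))
```

```text
top (230, 200) [120 118 120]
top (240, 240) [107 105 106]
top (215, 220) [132 140 137]
top (350, 225) [24 23 23]
top (361, 228) [76 76 75]
top (363, 235) [74 73 71]
top (265, 220) [71 70 71]
top (245, 215) [106 104 106]
side (235, 190) [95 93 97]
side (290, 215) [94 93 97]
side (255, 225) [62 61 64]
side (320, 230) [103 114 111]
side (262, 305) [34 35 35]
side (273, 295) [23 22 23]
side (285, 310) [4 3 6]
plate ((541.82080078125, 82.90194702148438), (188.43637084960938, 200.57435607910156), 88.21510314941406)
stand ((504.2286376953125, -227.66107177734375), (81.93171691894531, 59.388206481933594), 20.519943237304688)
```

```bash
python3 - <<'E'
from h import *
def rect(f,maskf,z,box,nm):
    c=load(f);im=cv2.imread('pics/'+f+'.png').astype(np.float32)
    m0=maskf(im).astype(np.uint8);x0,y0,x1,y1=box;m=np.zeros_like(m0);m[y0:y1,x0:x1]=m0[y0:y1,x0:x1]
    m=cv2.morphologyEx(m,cv2.MORPH_OPEN,np.ones((3,3)));m=cv2.morphologyEx(m,cv2.MORPH_CLOSE,np.ones((7,7)))
    cn=max(cv2.findContours(m,0,cv2.CHAIN_APPROX_NONE)[0],key=cv2.contourArea)
    q=np.zeros_like(m);cv2.drawContours(q,[cn],-1,255,-1);cv2.imwrite('pics/m_%s.png'%nm,cv2.resize(q[y0:y1,x0:x1],None,fx=4,fy=4))
    P=np.array([onz(c,u,v,z)[:2] for u,v in cn[:,0]],np.float32)
    print(nm,cv2.minAreaRect(P),cv2.boxPoints(cv2.minAreaRect(P)).round(1).tolist())
pl=lambda i:cv2.blur(i[:,:,1]-(i[:,:,0]+i[:,:,2])/2,(3,3))<1
rect('top0',pl,12,(215,183,290,258),'plate_t')
rect('side0',lambda i:cv2.blur(i[:,:,1]-(i[:,:,0]+i[:,:,2])/2,(3,3))<2,12,(218,160,310,240),'plate_s')
rect('top0',lambda i:i.max(2)<60,32,(335,208,380,255),'stand_t')
rect('side0',lambda i:i.max(2)<60,32,(240,275,310,335),'stand_s')
E
cd pics; python3 -c "
import cv2,numpy as np
ims=[cv2.imread('m_%s.png'%n) for n in('plate_t','plate_s','stand_t','stand_s')]
o=np.zeros((600,800,3),np.uint8)
for k,i in enumerate(ims):
    y,x=(k//2)*300,(k%2)*400;i=i[:300,:400];o[y:y+i.shape[0],x:x+i.shape[1]]=i
cv2.imwrite('masks.png',o)"
```

```text
plate_t ((542.2897338867188, 76.06232452392578), (168.6144256591797, 167.45591735839844), 88.86519622802734) [[456.8999938964844, -6.599999904632568], [624.2999877929688, -9.899999618530273], [627.7000122070312, 158.6999969482422], [460.20001220703125, 162.0]]
plate_s ((542.16796875, 72.92798614501953), (178.68211364746094, 170.89109802246094), 89.28926849365234) [[455.6000061035156, -15.300000190734863], [626.5, -17.5], [628.7000122070312, 161.1999969482422], [457.79998779296875, 163.3000030517578]]
stand_t ((504.5057373046875, -227.52252197265625), (82.54794311523438, 59.45345687866211), 20.519943237304688) [[455.3999938964844, -214.10000610351562], [476.29998779296875, -269.79998779296875], [553.5999755859375, -240.89999389648438], [532.7000122070312, -185.1999969482422]]
stand_s ((504.2052001953125, -236.73660278320312), (91.23407745361328, 74.3779296875), 20.38899040222168) [[448.5, -217.8000030517578], [474.3999938964844, -287.5], [559.9000244140625, -255.6999969482422], [534.0, -186.0]]
```

View pics/masks.png

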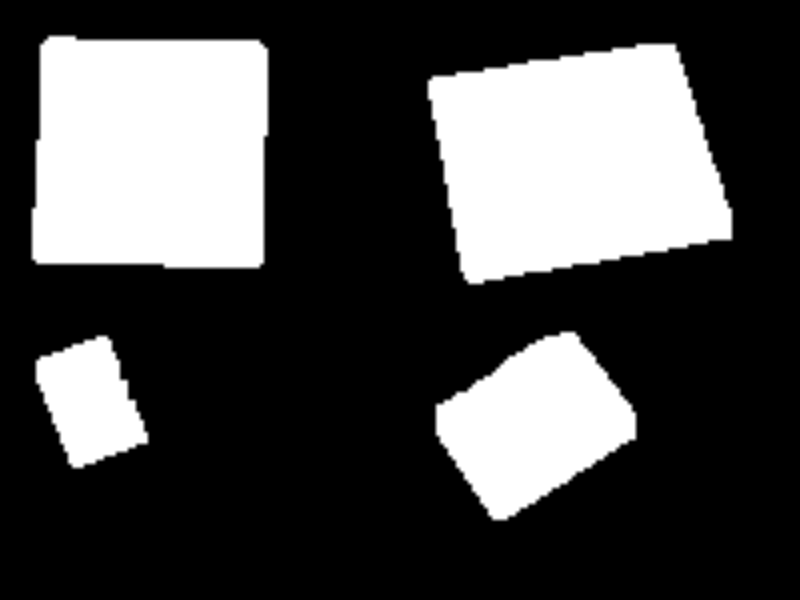

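Plate centre is about (542,76) with yaw about -1°. The stand is at about (504,-227), yaw 20.5°. Next I need closer pixels for the slot and tab edges.

Run:
```python
from h import *
def big(f,x0,y0,w,h,k,out):
    im=cv2.imread('pics/'+f+'.png')[y0:y0+h,x0:x0+w]
    o=cv2.convertScaleAbs(cv2.resize(im,None,fx=k,fy=k,interpolation=cv2.INTER_CUBIC),alpha=1.7)
    for u in range(0,w,5):
        cv2.line(o,(u*k+k//2,0),(u*k+k//2,6 if u%10 else 14),(0,0,255),1)
        if u%10==0: cv2.putText(o,str(x0+u),(u*k+k//2+2,14),0,.4,(0,0,255))
    for v in range(0,h,5):
        cv2.line(o,(0,v*k+k//2),(6 if v%10 else 14,v*k+k//2),(0,0,255),1)
        if v%10==0: cv2.putText(o,str(y0+v),(2,v*k+k//2-2),0,.4,(0,0,255))
    cv2.imwrite('pics/'+out+'.png',o)
big('top0',220,190,65,60,10,'bt'); big('side0',225,165,76,60,10,'bs')
big('top0',338,210,40,44,12,'bg'); big('side0',245,280,60,50,12,'bgs')
```

```text
(no output)
```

View pics/bt.png

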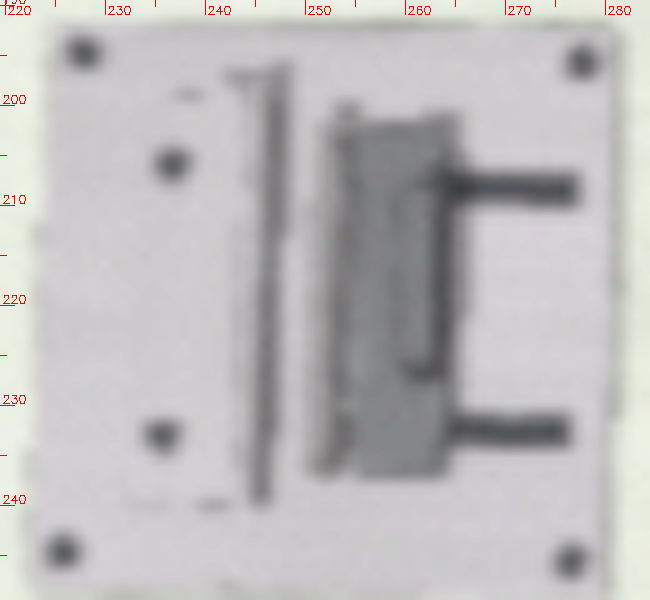

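View pics/bs.png

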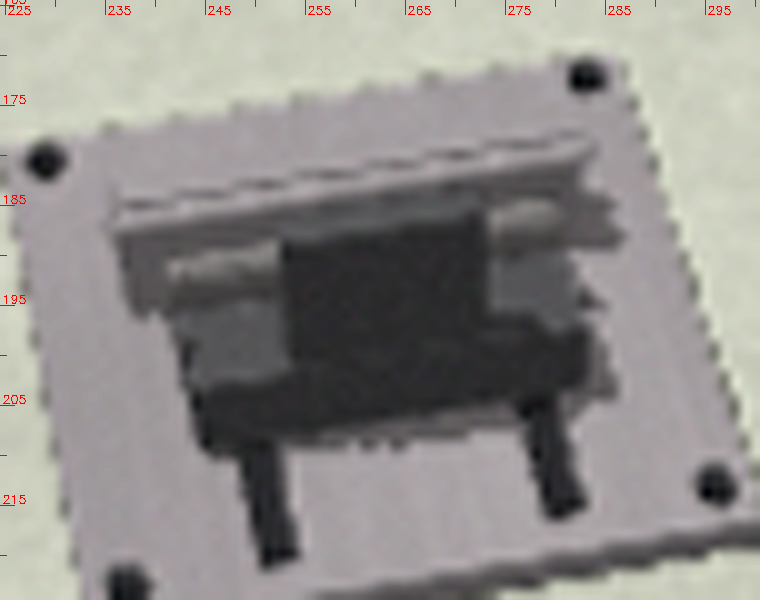

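View pics/bg.png

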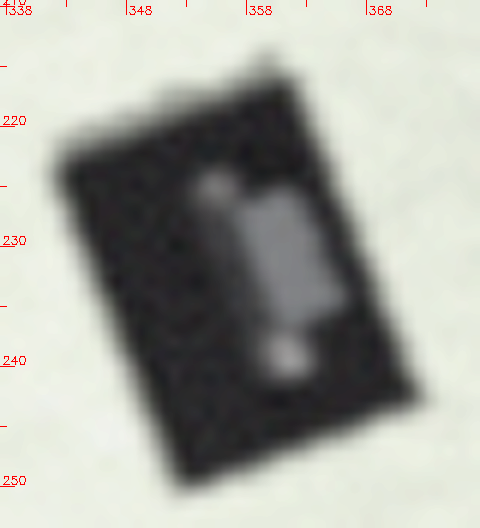

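View pics/bgs.png

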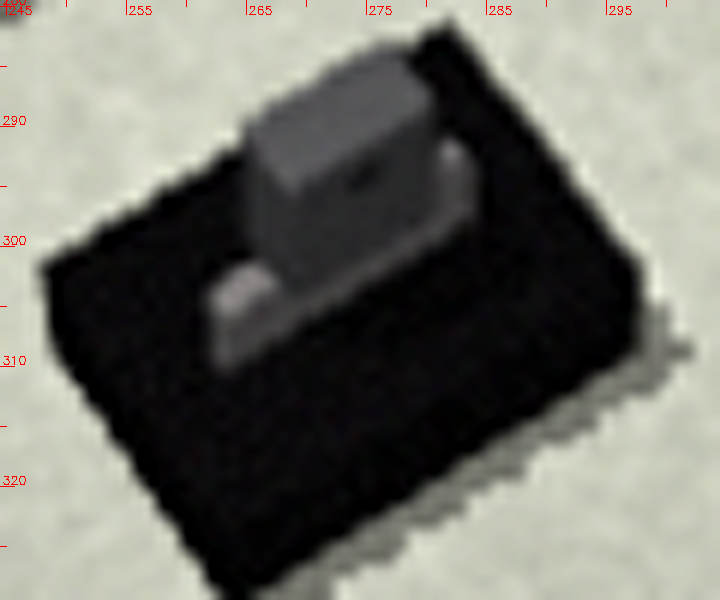

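Run:
```python
from h import *
ct=load('top0');cs=load('side0')
O=lambda c,u,v,z:onz(c,u,v,z)[:2].round(1)
def ctr(P): return np.mean(P,0).round(1)
bt=[O(ct,u,v,13) for u,v in[(227.3,195),(277.3,195.8),(225.3,245),(276.2,246)]]
bs=[O(cs,u,v,13) for u,v in[(228.8,180.8),(282.7,172.4),(295.7,213),(237.2,223.2)]]
print('boltsT',bt,ctr(bt));print('boltsS',bs,ctr(bs))
C=ctr(bt);
print('rail edge T',[O(ct,u,v,46) for u,v in[(246,200),(244.6,237)]])
print('rail edge S',[O(cs,u,v,46) for u,v in[(236.3,188.5),(282.5,181.2)]])
print('shoe T',[O(ct,u,v,46) for u,v in[(252,203),(250.5,236)]])
print('tab outer T',[O(ct,u,v,86) for u,v in[(263.2,209),(262.5,226)]])
print('tab outer S',[O(cs,u,v,86) for u,v in[(252.5,189),(273,186)]])
print('rods T',[O(ct,u,v,16) for u,v in[(277,208),(276.3,232)]])
print('grip T',[O(ct,u,v,86) for u,v in[(357.5,227.2),(361.8,225.2),(365.8,234.2),(361.5,236.2)]])
print('grip S',[O(cs,u,v,86) for u,v in[(265,290.5),(276.5,283.5),(280.3,288),(269,295.5)]])
print('blade ends T z46',[O(ct,u,v,46) for u,v in[(355,225),(361.3,239.5)]])
```

```text
boltsT [array([617.9, 151.5]), array([615.8,   2.7]), array([469.6, 153.6]), array([467.2,   5. ])] [542.6  78.2]
boltsS [array([469.2, 152.9]), array([616.9, 150.9]), array([615.2,   3.6]), array([467.7,   5. ])] [542.2  78.1]
rail edge T [array([597.2,  92.2]), array([490.4,  94.3])]
rail edge S [array([481.9,  89.2]), array([601.2,  87.5])]
shoe T [array([588.5,  74.7]), array([493.3,  77.5])]
tab outer T [array([565.1,  39.9]), array([517.7,  41.3])]
tab outer S [array([516.5,  41. ]), array([566.2,  39.4])]
rods T [array([578.7,   3.3]), array([507.8,   4.9])]
grip T [array([ 515.2, -220. ]), array([ 520.7, -232. ]), array([ 496. , -242.3]), array([ 490.5, -230.4])]
grip S [array([ 490.2, -231. ]), array([ 515.5, -221. ]), array([ 520.5, -232.5]), array([ 495.5, -243.3])]
blade ends T z46 [array([ 525.7, -220.1]), array([ 484.4, -236.9])]
```

Both views agree: station plate centre (542.4,78.1), yaw -0.8°; grip centre (505.5,-231.6), yaw 22°. Next is a helper that turns world targets into tool-frame deltas.

```bash
cat >> h.py <<'E'
from scipy.spatial.transform import Rotation as Ro
def go(x,y,z,yaw):
    """tool y axis at world angle yaw deg, pointing down. prints delta in tool axes"""
    s=r.sense(); R0=Ro.from_quat(s['tool_rot']); p=s['eef_pos']
    a=np.radians(yaw); ty=np.array([np.cos(a),np.sin(a),0]); tz=np.array([0,0,-1.]); tx=np.cross(ty,tz)
    R1=Ro.from_matrix(np.c_[tx,ty,tz])
    d=R0.inv().apply(np.array([x,y,z])-p)/10
    w=np.degrees((R0.inv()*R1).as_rotvec())
    Y=R0.as_matrix()[:,1]
    print('d cm',d.round(3),'rot',w.round(2),'yaw',np.degrees(np.arctan2(Y[1],Y[0])).round(2),'pos',p.round(2),'t',s['time_s'],'F',np.round(s['force'],1),'gap',round(s['finger_gap'],3))
E
python3 - <<'E'
from h import *
go(430,330,220,22); go(505.5,-231.6,220,-68)
E
```

```text
d cm [-25.903 -17.338  -0.595] rot [-8.000e-02  4.000e-02  4.406e+01] yaw 66.06 pos [263.6  593.56 213.73] t 0.1 F [-0.8 -1.   0.4] gap 0.998
d cm [-55.591 -65.604  -0.512] rot [-4.0000e-02  1.1000e-01  1.3406e+02] yaw 66.06 pos [263.6  593.56 213.73] t 0.1 F [-0.8 -1.   0.4] gap 0.998
```

drive_tool --deltas '[[1,[-4,-2.7,-0.1],[0,0,8]],[1,[-8,-5.4,-0.2],[0,0,16]],[1,[-12,-8.1,-0.3],[0,0,24]],[1,[-16,-10.8,-0.4],[0,0,32]],[1,[-20,-13.5,-0.5],[0,0,40]]]'

```text
time_s: 0.6
eef_pos: [392.4, 387.6, 219.4]
tool_rot: [0.532, 0.847, -0.0, -0.0]
force: [0.2, -0.0, -0.0]
finger_gap: 0.998
```

Run:
```python
from h import *
go(470,170,220,0); go(505.5,-231.6,220,-68);print(r.sense()['qpos'].round(2))
```

```text
d cm [-22.971  -2.454  -0.056] rot [-2.000e-02  1.000e-02  2.574e+01] yaw 25.74 pos [392.36 387.58 219.4 ] t 0.6 F [ 0.2 -0.  -0. ] gap 0.998
d cm [-6.0688e+01 -1.6695e+01 -4.6000e-02] rot [-1.000e-02  2.000e-02  9.374e+01] yaw 25.74 pos [392.36 387.58 219.4 ] t 0.6 F [ 0.2 -0.  -0. ] gap 0.998
[-1.    0.29  0.19  1.85 -0.07  1.   -0.33]
```

drive_tool --deltas '[[1,[-4.6,-1,0],[0,0,8]],[1,[-9.2,-2,0],[0,0,16]],[1,[-13.8,-3,0],[0,0,24]],[1,[-18.4,-4,0],[0,0,32]],[1,[-23,-5,0],[0,0,40]]]'

```text
time_s: 1.1
eef_pos: [447.8, 159.0, 219.5]
tool_rot: [0.789, 0.614, 0.0, -0.0]
force: [0.5, -0.6, -0.3]
finger_gap: 1.002
```

Run:
```python
from h import *
go(505.5,-231.6,220,-68);print(r.sense()['qpos'].round(2))
```

```text
d cm [-36.435  15.216  -0.057] rot [-1.000e-02 -0.000e+00  5.374e+01] yaw -14.26 pos [447.8  159.01 219.52] t 1.1 F [ 0.5 -0.6 -0.3] gap 1.002
[-0.79  0.16  0.43  2.04 -0.08  0.96 -0.57]
```

drive_tool --deltas '[[1,[-4.4,1.8,0],[0,0,8]],[1,[-8.8,3.6,0],[0,0,16]],[1,[-13.2,5.4,0],[0,0,24]],[1,[-17.6,7.2,0],[0,0,32]],[1,[-22,9,0],[0,0,40]]]'

```text
time_s: 1.6
eef_pos: [482.0, -76.0, 219.7]
tool_rot: [0.952, 0.307, 0.0, -0.0]
force: [0.4, 0.3, 0.6]
finger_gap: 1.002
```

Run:
```python
from h import *
go(505.5,-231.6,220,-68);print(r.sense()['qpos'].round(2))
```

```text
d cm [-7.182 14.002 -0.04 ] rot [-0.02 -0.03 13.74] yaw -54.26 pos [482.   -76.   219.67] t 1.6 F [0.4 0.3 0.6] gap 1.002
[-0.51  0.2   0.68  2.02 -0.15  0.97 -0.69]
```

drive_tool --deltas '[[0.2,[-1.8,3.5,0],[0,0,3.4]],[0.2,[-3.6,7,0],[0,0,6.9]],[0.2,[-5.4,10.5,0],[0,0,10.3]],[0.2,[-7.2,14,0],[0,0,13.7]],[0.2,[-7.2,14,0],[0,0,13.7]]]'

```text
time_s: 2.1
eef_pos: [505.5, -235.7, 219.7]
tool_rot: [0.982, 0.19, -0.0, 0.002]
force: [-0.3, -0.6, -0.4]
finger_gap: 0.608
```

```bash
python3 - <<'E'
from h import *
go(505.5,-231.6,55,-68);print(r.sense()['qpos'].round(2))
snap('side','side1');snap('top','top1')
E
cd pics; python3 -c "
import cv2,numpy as np
a=cv2.imread('side1.png')[190:340,180:380];b=cv2.imread('top1.png')[170:320,260:460]
cv2.imwrite('c1.png',cv2.convertScaleAbs(np.hstack([cv2.resize(a,(400,300)),cv2.resize(b,(400,300))]),alpha=1.5))"
```

```text
d cm [ 0.175 -0.442 16.468] rot [ 0.21  0.09 -0.14] yaw -68.14 pos [ 505.54 -235.69  219.7 ] t 2.1 F [-0.3 -0.6 -0.4] gap 0.608
[-0.24  0.36  0.77  1.87 -0.29  1.03 -0.54]
```

View pics/c1.png

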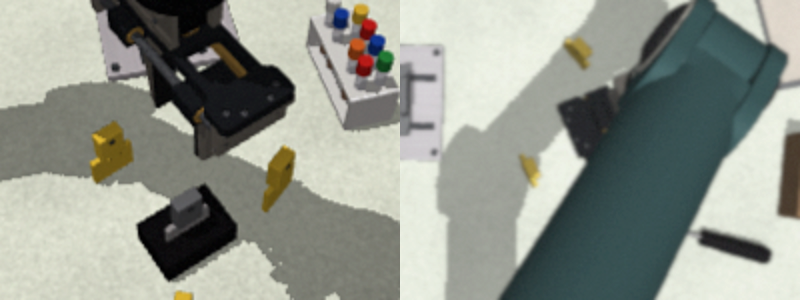

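drive_tool --deltas '[[0.2,[0.17,-0.44,3],[0.2,0.1,-0.1]],[0.2,[0.17,-0.44,6],[0.2,0.1,-0.1]],[0.2,[0.17,-0.44,8],[0.2,0.1,-0.1]],[0.2,[0.17,-0.44,10],[0.2,0.1,-0.1]],[0.2,[0.17,-0.44,10],[0.2,0.1,-0.1]]]'

```text
time_s: 2.7
eef_pos: [504.7, -222.2, 117.2]
tool_rot: [0.981, 0.196, -0.002, -0.004]
force: [-0.8, -0.3, -0.7]
finger_gap: 0.599
```

```bash
python3 - <<'E'
from h import *
snap('side','side2');go(505.5,-231.6,55,-68)
E
cd pics; python3 -c "
import cv2,numpy as np
a=cv2.imread('side2.png')[210:330,200:360]
cv2.imwrite('c2.png',cv2.convertScaleAbs(cv2.resize(a,(800,600)),alpha=1.5))"
```

```text
d cm [-0.344  0.812  6.368] rot [-0.34  0.01  0.59] yaw -67.41 pos [ 505.71 -223.12  118.72] t 2.75 F [-0.4 -0.1  0.7] gap 0.601
```

View pics/c2.png

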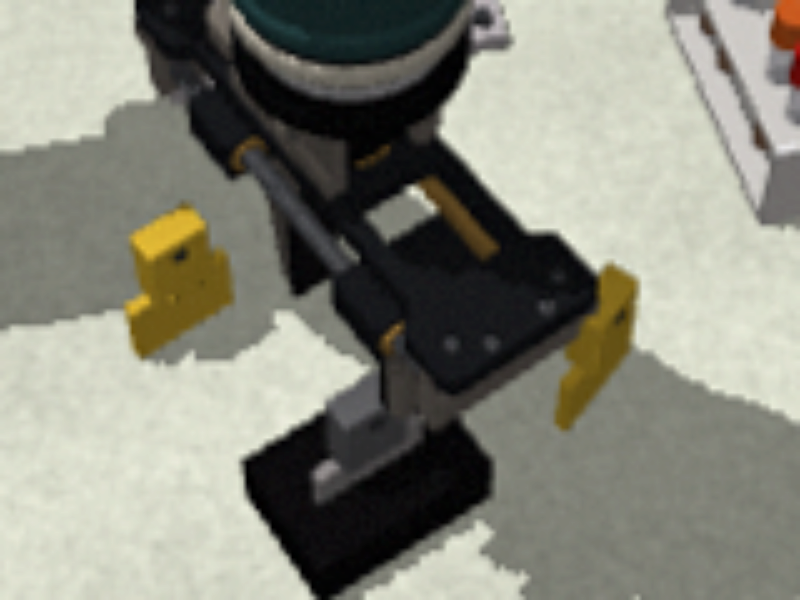

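drive_tool --deltas '[[0.2,[0,0,0],[0,0,0]],[0.2,[0,0,0],[0,0,0]],[0.2,[0,0,0],[0,0,0]]]'

```text
time_s: 3.05
eef_pos: [507.0, -225.1, 120.6]
tool_rot: [0.981, 0.195, 0.001, -0.002]
force: [-0.3, 1.3, 0.4]
finger_gap: 0.599
```

Run:
```python
from h import *
go(505.5,-231.6,55,-68)
```

```text
d cm [-0.41   0.565  6.557] rot [-0.15 -0.19  0.48] yaw -67.52 pos [ 506.99 -225.05  120.6 ] t 3.05 F [-0.3  1.3  0.4] gap 0.599
```

drive_tool --deltas '[[0.2,[-0.4,0.55,0],[0,0,0.5]],[0.2,[-0.4,0.55,0.5],[0,0,0.5]],[0.2,[-0.4,0.55,1],[0,0,0.5]],[0.2,[-0.4,0.55,1.5],[0,0,0.5]],[0.2,[-0.4,0.55,1.5],[0,0,0.5]]]'

```text
time_s: 3.55
eef_pos: [504.1, -231.3, 103.5]
tool_rot: [0.982, 0.19, -0.0, -0.002]
force: [0.1, -0.4, 0.2]
finger_gap: 0.602
```

drive_tool --deltas '[[0.2,[0,0,0],[0,0,0]],[0.2,[0,0,0],[0,0,0]],[0.2,[0,0,0],[0,0,0]]]'

```text
time_s: 3.85
eef_pos: [504.9, -231.7, 104.7]
tool_rot: [0.982, 0.19, 0.001, -0.002]
force: [-0.7, 0.2, 1.0]
finger_gap: 0.604
```

Run:
```python
from h import *
go(505.5,-231.6,55,-68)
```

```text
d cm [0.048 0.03  4.973] rot [-0.19 -0.12 -0.04] yaw -68.04 pos [ 504.91 -231.69  104.73] t 3.85 F [-0.7  0.2  1. ] gap 0.604
```

Aligned. Now down to z=55.

drive_tool --deltas '[[0.2,[0.05,0,1.2],[0,0,0]],[0.2,[0.05,0,2.4],[0,0,0]],[0.2,[0.05,0,3.6],[0,0,0]],[0.2,[0.05,0,4.8],[0,0,0]],[0.2,[0.05,0,5],[0,0,0]]]'

```text
time_s: 4.35
eef_pos: [503.9, -230.8, 52.5]
tool_rot: [0.982, 0.19, -0.001, -0.003]
force: [-0.0, -0.6, 0.7]
finger_gap: 0.6
```

drive_tool --deltas '[[0.2,[0,0,0],[0,0,0]],[0.2,[0,0,0],[0,0,0]],[0.2,[0,0,0],[0,0,0]]]'

```text
time_s: 4.65
eef_pos: [505.6, -231.5, 55.0]
tool_rot: [0.982, 0.19, 0.001, -0.002]
force: [0.2, -0.5, -0.8]
finger_gap: 0.6
```

```bash
python3 - <<'E'
from h import *
snap('side','side3');go(505.5,-231.6,55,-68)
E
cd pics; python3 -c "
import cv2,numpy as np
a=cv2.imread('side3.png')[220:340,200:360]
cv2.imwrite('c3.png',cv2.convertScaleAbs(cv2.resize(a,(800,600)),alpha=1.5))"
```

```text
d cm [-0.017  0.013  0.005] rot [-0.17 -0.15 -0.04] yaw -68.04 pos [ 505.61 -231.42   55.05] t 4.7 F [0.5 0.1 0. ] gap 0.602
```

View pics/c3.png

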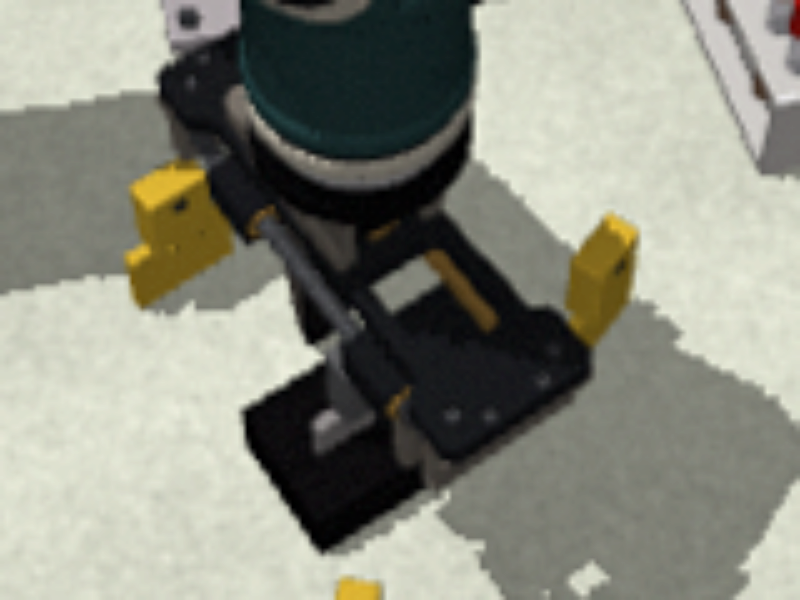

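The grip sits between the fingers, near crop (345,375), and they straddle it. I'll close.

drive_tool --deltas '[[-0.4,[0,0,0],[0,0,0]],[-0.6,[0,0,0],[0,0,0]],[-1,[0,0,0],[0,0,0]],[-1,[0,0,0],[0,0,0]],[-1,[0,0,0],[0,0,0]]]'

```text
time_s: 5.2
eef_pos: [505.2, -231.2, 54.6]
tool_rot: [0.982, 0.19, 0.001, -0.002]
force: [0.7, -0.5, -0.4]
finger_gap: 0.192
```

drive_tool --deltas '[[-1,[0,0,0],[0,0,0]],[-1,[0,0,0],[0,0,0]],[-1,[0,0,0],[0,0,0]]]'

```text
time_s: 5.5
eef_pos: [505.2, -231.3, 54.6]
tool_rot: [0.982, 0.19, 0.001, -0.002]
force: [0.1, -0.5, -0.1]
finger_gap: 0.173
```

Run:
```python
from h import *
go(505.5,-231.6,55,-68);print(r.sense()['ft_torque'],r.sense()['tool_rot'])
```

```text
d cm [ 0.012  0.042 -0.044] rot [-0.2  -0.1  -0.04] yaw -68.04 pos [ 505.23 -231.26   54.56] t 5.5 F [ 0.1 -0.5 -0.1] gap 0.173
[-0.06075897  0.21817723 -0.00610998] [ 9.81686792e-01  1.90492095e-01  5.12746225e-04 -1.88205210e-03]
```

Gripped; the gap of 15.9 mm fits the 16 mm grip. Home TCP is (505.2,-231.25,54.6), yaw -68. I'll lift straight up.

drive_tool --deltas '[[-1,[0,0,-1],[0,0,0]],[-1,[0,0,-3],[0,0,0]],[-1,[0,0,-5],[0,0,0]],[-1,[0,0,-8],[0,0,0]],[-1,[0,0,-11],[0,0,0]]]'

```text
time_s: 6.0
eef_pos: [504.7, -231.7, 165.9]
tool_rot: [0.982, 0.19, 0.0, -0.002]
force: [0.8, -1.4, -2.0]
finger_gap: 0.167
```

Run:
```python
from h import *
go(542.6,86.6,170,-90.8)
```

```text
d cm [ 15.405 -28.112  -0.289] rot [-2.300e-01 -2.000e-02  2.273e+01] yaw -68.07 pos [ 504.7  -231.7   165.87] t 6.0 F [ 0.8 -1.4 -2. ] gap 0.167
```

drive_tool --deltas '[[-1,[1,-2,-0.2],[0,0,4]],[-1,[3.4,-6,-0.2],[0,0,8]],[-1,[5.6,-10,-0.2],[0,0,12]],[-1,[7.8,-14,-0.2],[0,0,16]],[-1,[10,-18,-0.2],[0,0,20]]]'

```text
time_s: 6.5
eef_pos: [530.5, -25.7, 168.1]
tool_rot: [1.0, 0.015, 0.0, -0.002]
force: [0.6, 0.4, -1.1]
finger_gap: 0.169
```

drive_tool --deltas '[[-1,[1,-4,0],[0,0,2.7]],[-1,[1.4,-7,0],[0,0,2.7]],[-1,[1.6,-9,0],[0,0,2.7]],[-1,[1.7,-10.5,0],[0,0,2.7]],[-1,[1.7,-11,0],[0,0,2.7]]]'

```text
time_s: 7.0
eef_pos: [543.8, 84.7, 168.0]
tool_rot: [1.0, -0.005, 0.0, -0.002]
force: [-0.0, -0.2, -0.7]
finger_gap: 0.175
```

drive_tool --deltas '[[-1,[0,0,0],[0,0,0]],[-1,[0,0,0],[0,0,0]],[-1,[0,0,0],[0,0,0]],[-1,[0,0,0],[0,0,0]]]'

```text
time_s: 7.4
eef_pos: [543.9, 82.0, 167.9]
tool_rot: [1.0, -0.007, 0.0, -0.002]
force: [0.1, -0.0, -2.1]
finger_gap: 0.172
```

Run:
```python
from h import *
go(542.6,86.6,150,-90.8);print(r.sense()['qpos'].round(2))
```

```text
d cm [-0.135 -0.45   1.792] rot [-0.22 -0.02 -0.04] yaw -90.84 pos [543.88  82.01 167.9 ] t 7.4 F [ 0.1 -0.  -2.1] gap 0.172
[-0.83  0.43  0.79  1.93 -0.39  0.93 -1.43]
```

drive_tool --deltas '[[-1,[-0.1,-0.45,1],[-0.2,0,0]],[-1,[-0.1,-0.45,2.5],[-0.2,0,0]],[-1,[-0.1,-0.45,4],[-0.2,0,0]],[-1,[-0.1,-0.45,5.5],[-0.2,0,0]],[-1,[-0.1,-0.45,6.3],[-0.2,0,0]]]'

```text
time_s: 7.9
eef_pos: [541.8, 87.6, 102.5]
tool_rot: [1.0, -0.007, -0.001, 0.0]
force: [-0.6, 0.2, -0.8]
finger_gap: 0.173
```

drive_tool --deltas '[[-1,[0,0,0],[0,0,0]],[-1,[0,0,0],[0,0,0]],[-1,[0,0,0],[0,0,0]],[-1,[0,0,0],[0,0,0]]]'

```text
time_s: 8.3
eef_pos: [543.4, 88.0, 105.4]
tool_rot: [1.0, -0.006, 0.001, -0.0]
force: [-0.1, -1.0, -1.1]
finger_gap: 0.172
```

Run:
```python
from h import *
go(542.6,86.6,105,-90.8)
a=snap('side','side4');b=snap('top','top4')
A=cv2.imread('pics/side4.png')[135:225,225:325];B=cv2.imread('pics/top4.png')[175:265,210:310]
cv2.imwrite('pics/c4.png',cv2.convertScaleAbs(np.hstack([cv2.resize(A,(400,360),interpolation=2),cv2.resize(B,(400,360),interpolation=2)]),alpha=1.6))
```

```text
d cm [-0.081  0.139  0.043] rot [-0.05 -0.08  0.06] yaw -90.74 pos [543.43  87.98 105.43] t 8.3 F [-0.1 -1.  -1.1] gap 0.172
```

View pics/c4.png

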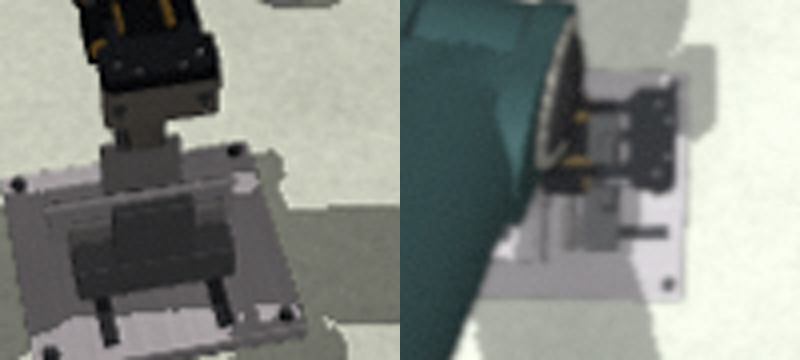

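The side view shows the blade, about crop (140,165), hanging just above the slot in front of the rail. I'll shift -1.4 mm in y and descend slowly.

drive_tool --deltas '[[-1,[-0.05,0.15,0],[0,0,0]],[-1,[-0.05,0.15,0.4],[0,0,0]],[-1,[-0.05,0.15,0.8],[0,0,0]],[-1,[-0.05,0.15,1.2],[0,0,0]],[-1,[-0.05,0.15,1.6],[0,0,0]]]'

```text
time_s: 8.9
eef_pos: [542.3, 86.4, 88.3]
tool_rot: [1.0, -0.006, -0.0, -0.0]
force: [0.1, 0.6, -1.8]
finger_gap: 0.168
```

drive_tool --deltas '[[-1,[0,0,0],[0,0,0]],[-1,[0,0,0],[0,0,0]]]'

```text
time_s: 9.1
eef_pos: [542.4, 86.3, 88.6]
tool_rot: [1.0, -0.007, 0.0, -0.0]
force: [1.0, -0.0, -0.9]
finger_gap: 0.175
```

Run:
```python
from h import *
go(542.6,86.6,64,-90.8);print(r.sense()['ft_torque'].round(2))
```

```text
d cm [ 0.021 -0.03   2.464] rot [-0.01  0.    0.05] yaw -90.75 pos [542.39  86.3   88.64] t 9.1 F [ 1.  -0.  -0.9] gap 0.175
[0.05 0.14 0.04]
```

drive_tool --deltas '[[-1,[0,0,0.5],[0,0,0]],[-1,[0,0,1],[0,0,0]],[-1,[0,0,1.5],[0,0,0]],[-1,[0,0,2],[0,0,0]],[-1,[0,0,2.3],[0,0,0]]]'

```text
time_s: 9.6
eef_pos: [542.2, 86.4, 65.2]
tool_rot: [1.0, -0.006, -0.0, -0.0]
force: [0.1, -0.4, -1.1]
finger_gap: 0.171
```

drive_tool --deltas '[[-1,[0,0,0],[0,0,0]],[-1,[0,0,0],[0,0,0]],[-1,[0,0,0.2],[0,0,0]],[-1,[0,0,0.4],[0,0,0]],[-1,[0,0,0.5],[0,0,0]]]'

```text
time_s: 10.1
eef_pos: [542.4, 86.5, 60.7]
tool_rot: [1.0, -0.006, 0.0, -0.0]
force: [-0.8, -0.5, -0.9]
finger_gap: 0.169
```

Run:
```python
from h import *
go(542.6,86.6,61,-90.8);print(r.sense()['ft_torque'].round(2))
```

```text
d cm [ 0.024 -0.015 -0.032] rot [-0.02 -0.01  0.06] yaw -90.74 pos [542.36  86.45  60.68] t 10.1 F [-0.8 -0.5 -0.9] gap 0.169
[-0.02  0.17 -0.03]
```

drive_tool --deltas '[[-1,[0,0,0.05],[0,0,0]],[-1,[0,0,0.1],[0,0,0]],[-1,[0,0,0.1],[0,0,0]]]'

```text
time_s: 10.4
eef_pos: [542.4, 86.4, 60.5]
tool_rot: [1.0, -0.006, 0.0, -0.001]
force: [-3.0, -0.0, 6.5]
finger_gap: 0.171
```

Run:
```python
from h import *
go(542.6,86.6,61,-90.8);print(r.sense()['ft_torque'].round(2))
```

```text
d cm [ 0.015 -0.015 -0.046] rot [-0.07 -0.    0.06] yaw -90.74 pos [542.45  86.45  60.54] t 10.4 F [-3.  -0.   6.5] gap 0.171
[-0.03  0.8  -0.03]
```

Floor is felt: 6.5 N at TCP z 60.5. I'll ease off and feel for the rail toward +y (tool -y).

drive_tool --deltas '[[-1,[0,0,-0.1],[0,0,0]],[-1,[0,-0.1,-0.1],[0,0,0]],[-1,[0,-0.2,-0.1],[0,0,0]],[-1,[0,-0.3,-0.1],[0,0,0]],[-1,[0,-0.3,-0.1],[0,0,0]]]'

```text
time_s: 10.9
eef_pos: [542.4, 89.2, 60.7]
tool_rot: [1.0, -0.006, 0.0, 0.0]
force: [-0.3, -0.5, -1.8]
finger_gap: 0.174
```

drive_tool --deltas '[[-1,[0,-0.05,0],[0,0,0]],[-1,[0,-0.1,0],[0,0,0]],[-1,[0,-0.1,0],[0,0,0]]]'

```text
time_s: 11.2
eef_pos: [542.4, 89.3, 60.7]
tool_rot: [1.0, -0.007, 0.0, 0.0]
force: [-0.4, -4.1, -2.1]
finger_gap: 0.168
```

Run:
```python
from h import *
go(542.6,86.6,61,-90.8);print(r.sense()['ft_torque'].round(2))
```

```text
d cm [ 0.022  0.274 -0.03 ] rot [ 0.06 -0.01  0.02] yaw -90.78 pos [542.41  89.35  60.7 ] t 11.2 F [-0.4 -4.1 -2.1] gap 0.168
[-1.15  0.06 -0.02]
```

Rail felt at TCP y of about 89.3 (4 N). I'll relax slightly, touch the floor and release a little.

drive_tool --deltas '[[-1,[0,0.04,0.03],[0,0,0]],[-1,[0,0.06,0.03],[0,0,0]],[-0.55,[0,0.06,0.03],[0,0,0]],[-0.45,[0,0.06,0.03],[0,0,0]],[-0.45,[0,0.06,0.03],[0,0,0]]]'

```text
time_s: 11.7
eef_pos: [542.7, 91.0, 60.7]
tool_rot: [1.0, -0.006, 0.0, -0.001]
force: [0.1, -0.4, 0.0]
finger_gap: 0.277
```

drive_tool --deltas '[[-0.45,[0,0,0],[0,0,0]],[-0.45,[0,0,0],[0,0,0]]]'

```text
time_s: 11.9
eef_pos: [542.5, 90.2, 60.6]
tool_rot: [1.0, -0.006, 0.0, -0.0]
force: [-0.6, 0.1, -0.3]
finger_gap: 0.275
```

Run:
```python
from h import *
go(542.6,86.6,61,-90.8);print(r.sense()['ft_torque'].round(2))
```

```text
d cm [ 0.011  0.36  -0.043] rot [-0.04 -0.02  0.08] yaw -90.72 pos [542.53  90.2   60.58] t 11.9 F [-0.6  0.1 -0.3] gap 0.275
[ 0.05  0.15 -0.01]
```

drive_tool --deltas '[[-0.45,[0,0.07,-0.5],[0,0,0]],[-0.45,[0,0.07,-1.5],[0,0,0]],[-0.45,[0,0.07,-3],[0,0,0]],[-0.45,[0,0.07,-5],[0,0,0]],[-0.45,[0,0.07,-7],[0,0,0]]]'

```text
time_s: 12.4
eef_pos: [542.7, 88.9, 132.4]
tool_rot: [1.0, -0.007, 0.001, -0.0]
force: [0.7, -0.4, 0.7]
finger_gap: 0.273
```

Run:
```python
from h import *
go(542.6,20,140,-90.8)
a=snap('side','side5')
A=cv2.imread('pics/side5.png')[135:235,220:320]
cv2.imwrite('pics/c5.png',cv2.convertScaleAbs(cv2.resize(A,(600,600),interpolation=2),alpha=1.6))
```

```text
d cm [ 0.086  6.894 -0.765] rot [-0.04 -0.06  0.04] yaw -90.76 pos [542.67  88.95 132.4 ] t 12.4 F [ 0.7 -0.4  0.7] gap 0.273
```

View pics/c5.png

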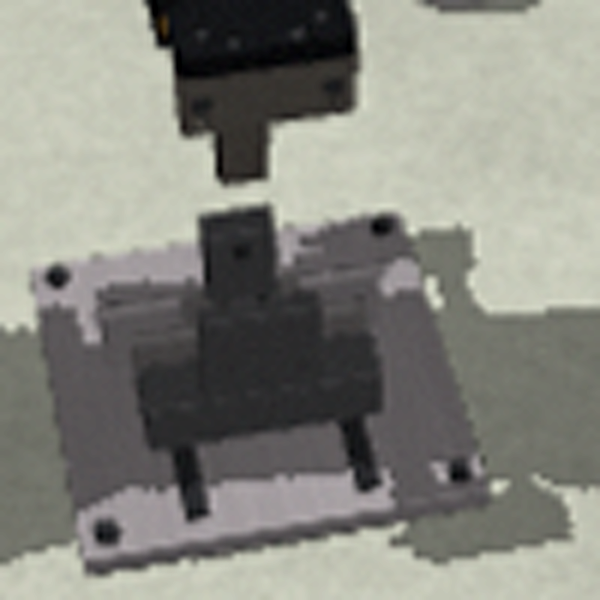

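The gauge (grip at crop (237,255)) stands upright in the slot behind the tab. I'll shut the fingers and move behind the tab, to y of about 8.

drive_tool --deltas '[[-1,[0.05,2,0],[0,0,0]],[-1,[0.1,4,0],[0,0,0]],[-1,[0.1,6,0],[0,0,0]],[-1,[0.1,7.5,0],[0,0,0]],[-1,[0.1,8,0],[0,0,0]]]'

```text
time_s: 12.95
eef_pos: [542.5, 7.3, 131.1]
tool_rot: [1.0, -0.008, 0.001, -0.0]
force: [-0.3, -0.3, 0.6]
finger_gap: 0.002
```

drive_tool --deltas '[[-1,[0,0,1],[0,0,0]],[-1,[0,0,2.5],[0,0,0]],[-1,[0,0,4],[0,0,0]],[-1,[0,0,5.5],[0,0,0]],[-1,[0,0,6.6],[0,0,0]]]'

```text
time_s: 13.45
eef_pos: [541.5, 9.5, 62.3]
tool_rot: [1.0, -0.006, -0.001, 0.0]
force: [0.5, 0.5, 0.1]
finger_gap: -0.0
```

drive_tool --deltas '[[-1,[0,0,0],[0,0,0]],[-1,[0,0,0],[0,0,0]],[-1,[0,0,0],[0,0,0]]]'

```text
time_s: 13.75
eef_pos: [542.9, 9.0, 64.9]
tool_rot: [1.0, -0.007, 0.001, -0.0]
force: [-0.3, -0.2, 0.5]
finger_gap: -0.0
```

Run:
```python
from h import *
go(541.5,20,65,-90.8)
a=snap('side','side6')
A=cv2.imread('pics/side6.png')[135:235,220:320]
cv2.imwrite('pics/c6.png',cv2.convertScaleAbs(cv2.resize(A,(600,600),interpolation=2),alpha=1.6))
```

```text
d cm [-0.153 -1.098 -0.009] rot [-0.03 -0.07  0.05] yaw -90.75 pos [542.89   9.    64.91] t 13.75 F [-0.3 -0.2  0.5] gap -0.0
```

View pics/c6.png

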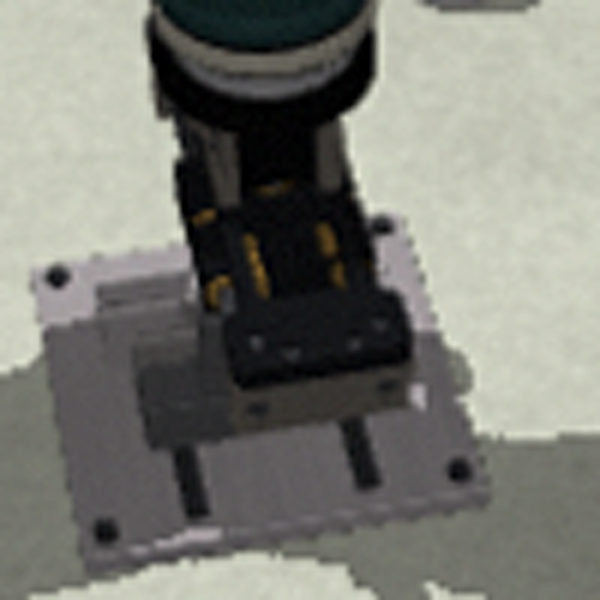

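drive_tool --deltas '[[-1,[0,-0.2,0],[0,0,0]],[-1,[0,-0.4,0],[0,0,0]],[-1,[0,-0.6,0],[0,0,0]],[-1,[0,-0.8,0],[0,0,0]],[-1,[0,-0.9,0],[0,0,0]]]'

```text
time_s: 14.3
eef_pos: [542.6, 18.6, 64.6]
tool_rot: [1.0, -0.006, 0.0, -0.0]
force: [-0.7, -0.2, -1.0]
finger_gap: 0.004
```

drive_tool --deltas '[[-1,[0,-0.1,0],[0,0,0]],[-1,[0,-0.2,0],[0,0,0]],[-1,[0,-0.3,0],[0,0,0]],[-1,[0,-0.4,0],[0,0,0]],[-1,[0,-0.4,0],[0,0,0]]]'

```text
time_s: 14.8
eef_pos: [542.6, 22.3, 64.5]
tool_rot: [1.0, -0.006, 0.0, -0.0]
force: [-0.3, -0.4, -0.0]
finger_gap: 0.004
```

drive_tool --deltas '[[-1,[0,-0.1,0],[0,0,0]],[-1,[0,-0.2,0],[0,0,0]],[-1,[0,-0.2,0],[0,0,0]]]'

```text
time_s: 15.1
eef_pos: [542.6, 24.3, 64.5]
tool_rot: [1.0, -0.006, 0.0, -0.0]
force: [-1.3, 0.4, 0.2]
finger_gap: 0.004
```

drive_tool --deltas '[[-1,[0,-0.1,0],[0,0,0]],[-1,[0,-0.2,0],[0,0,0]],[-1,[0,-0.2,0],[0,0,0]]]'

```text
time_s: 15.4
eef_pos: [542.6, 25.5, 64.5]
tool_rot: [1.0, -0.007, 0.0, 0.0]
force: [0.5, -2.0, 1.2]
finger_gap: 0.004
```

drive_tool --deltas '[[-1,[0,-0.1,0],[0,0,0]],[-1,[0,-0.2,0],[0,0,0]],[-1,[0,-0.2,0],[0,0,0]]]'

```text
time_s: 15.7
eef_pos: [542.7, 25.7, 64.6]
tool_rot: [1.0, -0.007, 0.0, 0.001]
force: [-1.7, -6.5, 0.4]
finger_gap: 0.005
```

drive_tool --deltas '[[-1,[0,-0.1,0],[0,0,0]],[-1,[0,-0.2,0],[0,0,0]],[-1,[0,-0.2,0],[0,0,0]]]'

```text
time_s: 16.0
eef_pos: [542.6, 26.8, 64.5]
tool_rot: [1.0, -0.008, 0.0, 0.002]
force: [-0.3, -8.6, -0.0]
finger_gap: 0.004
```

Tab contacted at TCP y of about 25.4, and the guide slides at about 9 N. I'll push on slowly.

drive_tool --deltas '[[-1,[0,-0.08,0],[0,0,0]],[-1,[0,-0.16,0],[0,0,0]],[-1,[0,-0.24,0],[0,0,0]],[-1,[0,-0.32,0],[0,0,0]],[-1,[0,-0.4,0],[0,0,0]]]'

```text
time_s: 16.5
eef_pos: [542.7, 30.5, 64.6]
tool_rot: [1.0, -0.008, 0.0, 0.002]
force: [-0.8, -9.3, -0.2]
finger_gap: 0.003
```

drive_tool --deltas '[[-1,[0,-0.05,0],[0,0,0]],[-1,[0,-0.1,0],[0,0,0]],[-1,[0,-0.15,0],[0,0,0]],[-1,[0,-0.2,0],[0,0,0]]]'

```text
time_s: 16.9
eef_pos: [542.7, 32.5, 64.5]
tool_rot: [1.0, -0.008, 0.0, 0.002]
force: [-0.4, -8.9, 0.2]
finger_gap: 0.003
```

Run:
```python
from h import *
go(541.5,20,65,-90.8)
a=snap('side','side7')
A=cv2.imread('pics/side7.png')[125:235,210:320]
cv2.imwrite('pics/c7.png',cv2.convertScaleAbs(cv2.resize(A,(600,600),interpolation=2),alpha=1.6))
```

```text
d cm [-0.103  1.248 -0.041] rot [ 0.21 -0.04 -0.09] yaw -90.89 pos [542.72  32.46  64.55] t 16.9 F [-0.4 -8.9  0.2] gap 0.003
```

View pics/c7.png

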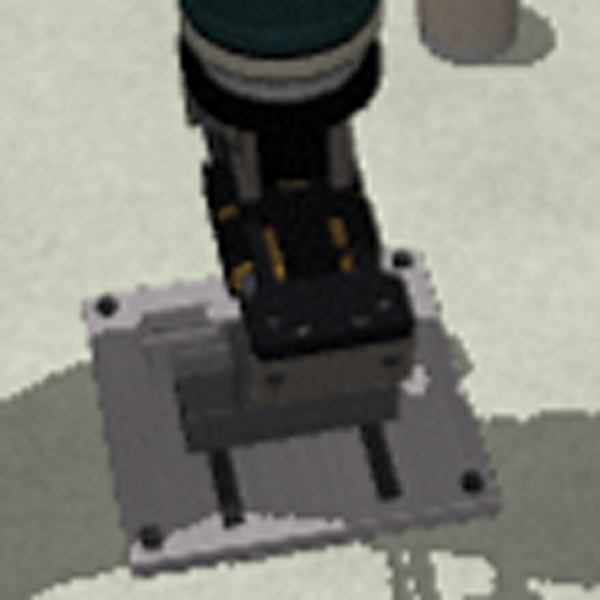

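The pusher moves the guide steadily, with 7.1 mm of travel at about 9 N. From here I take finer steps.

drive_tool --deltas '[[-1,[0,-0.04,0],[0,0,0]],[-1,[0,-0.08,0],[0,0,0]]]'

```text
time_s: 17.15
eef_pos: [542.7, 33.3, 64.6]
tool_rot: [1.0, -0.008, 0.0, 0.002]
force: [-0.7, -8.4, 0.2]
finger_gap: 0.003
```

drive_tool --deltas '[[-1,[0,-0.03,0],[0,0,0]],[-1,[0,-0.06,0],[0,0,0]]]'

```text
time_s: 17.35
eef_pos: [542.8, 33.6, 64.6]
tool_rot: [1.0, -0.008, 0.0, 0.002]
force: [-0.1, -9.8, 0.1]
finger_gap: 0.005
```

drive_tool --deltas '[[-1,[0,-0.03,0],[0,0,0]],[-1,[0,-0.06,0],[0,0,0]]]'

```text
time_s: 17.55
eef_pos: [542.7, 33.9, 64.6]
tool_rot: [1.0, -0.008, 0.0, 0.002]
force: [-0.6, -10.3, 0.6]
finger_gap: 0.007
```

drive_tool --deltas '[[-1,[0,-0.03,0],[0,0,0]],[-1,[0,-0.06,0],[0,0,0]]]'

```text
time_s: 17.75
eef_pos: [542.8, 34.1, 64.6]
tool_rot: [1.0, -0.008, 0.0, 0.002]
force: [-0.9, -11.9, 0.7]
finger_gap: 0.009
```

Run:
```python
from h import *
go(541.5,20,65,-90.8)
```

```text
d cm [-0.104  1.409 -0.035] rot [ 0.28 -0.06 -0.12] yaw -90.92 pos [542.77  34.06  64.59] t 17.75 F [ -0.9 -11.9   0.7] gap 0.009
```

drive_tool --deltas '[[-1,[0,-0.03,0],[0,0,0]]]'

```text
time_s: 17.85
eef_pos: [542.8, 34.2, 64.6]
tool_rot: [1.0, -0.008, 0.0, 0.003]
force: [-0.6, -12.5, 1.1]
finger_gap: 0.009
```

drive_tool --deltas '[[-1,[0,0,0],[0,0,0]]]'

```text
time_s: 17.95
eef_pos: [542.7, 34.2, 64.6]
tool_rot: [1.0, -0.008, 0.0, 0.003]
force: [-0.4, -12.5, 0.0]
finger_gap: 0.004
```

drive_tool --deltas '[[-1,[0,0,0],[0,0,0]]]'

```text
time_s: 18.05
eef_pos: [542.8, 34.2, 64.6]
tool_rot: [1.0, -0.008, 0.0, 0.003]
force: [-0.8, -11.1, 0.8]
finger_gap: -0.0
```

drive_tool --deltas '[[-1,[0,0,0],[0,0,0]]]'

```text
time_s: 18.15
eef_pos: [542.8, 34.2, 64.6]
tool_rot: [1.0, -0.008, 0.0, 0.003]
force: [-0.6, -11.9, 1.3]
finger_gap: 0.005
```

Force averages about 12.0 N against a sliding level of about 8.9 N, and travel since onset is 0.75 mm at 4 N/mm. Both give a pinch of about 3 N. I'll back off.

drive_tool --deltas '[[-1,[0,0.2,0],[0,0,0]],[-1,[0,0.6,0],[0,0,0]],[-1,[0,1.2,0],[0,0,0]],[-1,[0,2,0],[0,0,0]],[-1,[0,2.4,0],[0,0,0]]]'

```text
time_s: 18.65
eef_pos: [542.5, 14.4, 64.6]
tool_rot: [1.0, -0.007, 0.0, -0.0]
force: [0.1, -0.6, -0.6]
finger_gap: 0.003
```

drive_tool --deltas '[[-1,[0,0,-1.5],[0,0,0]],[-1,[0,0,-3],[0,0,0]],[-1,[0,0,-4.5],[0,0,0]],[-1,[0,0,-6],[0,0,0]],[-1,[0,0,-7],[0,0,0]]]'

```text
time_s: 19.15
eef_pos: [543.2, 15.3, 136.6]
tool_rot: [1.0, -0.006, 0.001, -0.001]
force: [-0.6, -0.1, -0.9]
finger_gap: 0.006
```

Run:
```python
from h import *
go(542.5,89.3,135,-90.8)
a=snap('side','side8')
A=cv2.imread('pics/side8.png')[125:235,210:320]
cv2.imwrite('pics/c8.png',cv2.convertScaleAbs(cv2.resize(A,(600,600),interpolation=2),alpha=1.6))
```

```text
d cm [-0.164 -7.395  0.168] rot [-0.07 -0.14  0.08] yaw -90.72 pos [543.21  15.33 136.59] t 19.15 F [-0.6 -0.1 -0.9] gap 0.006
```

View pics/c8.png

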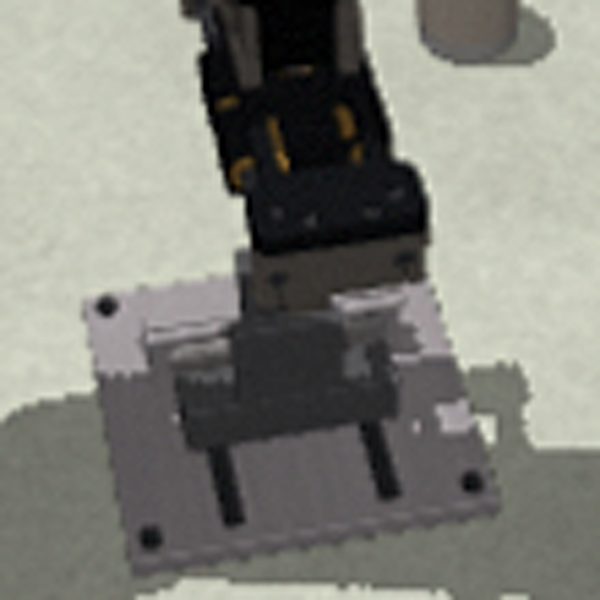

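The guide now sits close behind the gauge. The tab's inner face should be at y of about 59, so I'll use a narrow opening (about 22.5 mm). I go above the gauge and settle.

drive_tool --deltas '[[-0.51,[-0.05,-2,0],[0,0,0]],[-0.51,[-0.05,-4,0],[0,0,0]],[-0.51,[-0.05,-6,0],[0,0,0]],[-0.51,[-0.05,-7,0],[0,0,0]],[-0.51,[-0.05,-7.4,0],[0,0,0]]]'

```text
time_s: 19.7
eef_pos: [542.8, 90.2, 134.4]
tool_rot: [1.0, -0.005, 0.0, -0.0]
force: [-0.2, -0.6, -0.6]
finger_gap: 0.243
```

drive_tool --deltas '[[-0.51,[0,0,0.5],[0,0,0]],[-0.51,[0,0,1],[0,0,0]],[-0.51,[0,0,1.5],[0,0,0]],[-0.51,[0,0,1.5],[0,0,0]],[-0.51,[0,0,1.5],[0,0,0]]]'

```text
time_s: 20.2
eef_pos: [542.9, 88.3, 119.3]
tool_rot: [1.0, -0.007, -0.0, -0.0]
force: [0.8, -0.1, -0.2]
finger_gap: 0.245
```

drive_tool --deltas '[[-0.51,[0,0,0],[0,0,0]],[-0.51,[0,0,0],[0,0,0]],[-0.51,[0,0,0],[0,0,0]]]'

```text
time_s: 20.5
eef_pos: [543.1, 89.0, 119.7]
tool_rot: [1.0, -0.006, 0.0, -0.0]
force: [-0.1, -0.0, 0.4]
finger_gap: 0.243
```

Run:
```python
from h import *
go(542.5,89.6,105,-90.8)
a=snap('side','side9')
A=cv2.imread('pics/side9.png')[125:235,210:320]
cv2.imwrite('pics/c9.png',cv2.convertScaleAbs(cv2.resize(A,(600,600),interpolation=2),alpha=1.6))
```

```text
d cm [-0.057 -0.056  1.468] rot [-0.03 -0.03  0.06] yaw -90.74 pos [543.06  89.02 119.68] t 20.5 F [-0.1 -0.   0.4] gap 0.243
```

View pics/c9.png

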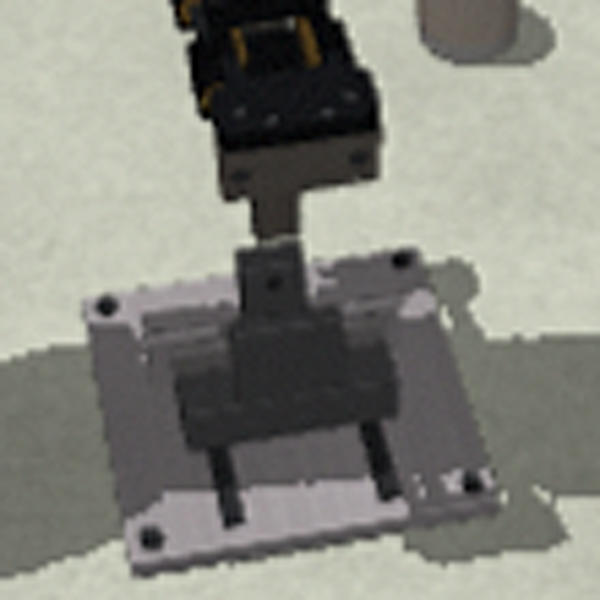

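The gauge stands upright and nipped at crop (270,275), with the fingers above it. I'll descend with a small +y correction.

drive_tool --deltas '[[-0.51,[-0.03,-0.05,0.6],[0,0,0]],[-0.51,[-0.03,-0.05,1.2],[0,0,0]],[-0.51,[-0.03,-0.05,1.8],[0,0,0]],[-0.51,[-0.03,-0.05,2.2],[0,0,0]],[-0.51,[-0.03,-0.05,2.2],[0,0,0]]]'

```text
time_s: 21.05
eef_pos: [542.2, 89.3, 96.7]
tool_rot: [1.0, -0.007, -0.001, 0.0]
force: [-0.0, -0.4, -0.3]
finger_gap: 0.249
```

drive_tool --deltas '[[-0.51,[0,0,0],[0,0,0]],[-0.51,[0,0,0],[0,0,0]],[-0.51,[0,0,0],[0,0,0]]]'

```text
time_s: 21.35
eef_pos: [542.8, 89.6, 97.7]
tool_rot: [1.0, -0.006, 0.0, -0.0]
force: [-0.9, -0.4, -1.0]
finger_gap: 0.25
```

Run:
```python
from h import *
go(542.5,89.6,68,-90.8)
```

```text
d cm [-3.500e-02 -2.000e-03  2.973e+00] rot [-0.03 -0.04  0.06] yaw -90.74 pos [542.83  89.56  97.73] t 21.35 F [-0.9 -0.4 -1. ] gap 0.25
```

drive_tool --deltas '[[-0.51,[0,0,0.5],[0,0,0]],[-0.51,[0,0,1],[0,0,0]],[-0.51,[0,0,1.4],[0,0,0]]]'

```text
time_s: 21.65
eef_pos: [542.4, 89.6, 82.9]
tool_rot: [1.0, -0.006, -0.0, -0.0]
force: [0.4, 0.1, 0.7]
finger_gap: 0.246
```

drive_tool --deltas '[[-0.51,[0,0,0.5],[0,0,0]],[-0.51,[0,0,1],[0,0,0]],[-0.51,[0,0,1.5],[0,0,0]],[-0.51,[0,0,1.6],[0,0,0]],[-0.51,[0,0,1.6],[0,0,0]]]'

```text
time_s: 22.15
eef_pos: [542.6, 89.4, 67.3]
tool_rot: [1.0, -0.007, -0.0, -0.0]
force: [0.5, 0.5, 0.6]
finger_gap: 0.243
```

drive_tool --deltas '[[-0.51,[0,0,0],[0,0,0]],[-0.51,[0,0,0],[0,0,0]]]'

```text
time_s: 22.35
eef_pos: [542.8, 89.6, 67.7]
tool_rot: [1.0, -0.006, 0.0, -0.0]
force: [0.7, -0.2, -0.7]
finger_gap: 0.248
```

Run:
```python
from h import *
go(542.5,89.6,68,-90.8)
```

```text
d cm [-0.034 -0.003 -0.026] rot [-0.03 -0.04  0.06] yaw -90.74 pos [542.84  89.56  67.74] t 22.35 F [ 0.7 -0.2 -0.7] gap 0.248
```

drive_tool --deltas '[[-0.6,[0,0,0],[0,0,0]],[-0.63,[0,0,0],[0,0,0]],[-0.7,[0,0,0],[0,0,0]],[-1,[0,0,0],[0,0,0]],[-1,[0,0,0],[0,0,0]]]'

```text
time_s: 22.85
eef_pos: [542.8, 89.3, 67.7]
tool_rot: [1.0, -0.007, 0.0, -0.0]
force: [-1.1, -1.0, 4.0]
finger_gap: 0.168
```

drive_tool --deltas '[[-1,[0,0,0],[0,0,0]],[-1,[0,0,0],[0,0,0]]]'

```text
time_s: 23.05
eef_pos: [542.8, 89.3, 67.7]
tool_rot: [1.0, -0.007, 0.0, -0.0]
force: [-0.5, -1.9, 2.7]
finger_gap: 0.17
```

Run:
```python
from h import *
go(542.5,89.6,68,-90.8);print(r.sense()['ft_torque'].round(2))
```

```text
d cm [-0.027 -0.032 -0.032] rot [-0.02 -0.03  0.05] yaw -90.75 pos [542.77  89.28  67.68] t 23.05 F [-0.5 -1.9  2.7] gap 0.17
[-0.36  0.34 -0.01]
```

Held with light force. I'll draw slowly up.

drive_tool --deltas '[[-1,[0,0,-0.2],[0,0,0]],[-1,[0,0,-0.4],[0,0,0]],[-1,[0,0,-0.6],[0,0,0]],[-1,[0,0,-0.8],[0,0,0]],[-1,[0,0,-1],[0,0,0]]]'

```text
time_s: 23.55
eef_pos: [542.1, 89.4, 77.4]
tool_rot: [1.0, -0.006, -0.0, -0.0]
force: [0.1, -1.2, -6.0]
finger_gap: 0.169
```

drive_tool --deltas '[[-1,[0,0,-0.2],[0,0,0]],[-1,[0,0,-0.4],[0,0,0]],[-1,[0,0,-0.6],[0,0,0]],[-1,[0,0,-0.8],[0,0,0]],[-1,[0,0,-1],[0,0,0]]]'

```text
time_s: 24.05
eef_pos: [542.7, 89.4, 87.7]
tool_rot: [1.0, -0.007, 0.0, -0.0]
force: [-0.2, -1.1, -5.3]
finger_gap: 0.172
```

drive_tool --deltas '[[-1,[0,0,-0.2],[0,0,0]],[-1,[0,0,-0.4],[0,0,0]],[-1,[0,0,-0.6],[0,0,0]],[-1,[0,0,-0.8],[0,0,0]],[-1,[0,0,-1],[0,0,0]]]'

```text
time_s: 24.55
eef_pos: [542.9, 89.7, 97.9]
tool_rot: [1.0, -0.006, 0.0, -0.0]
force: [0.2, -1.1, -1.1]
finger_gap: 0.173
```

Run:
```python
from h import *
go(505.2,-231.3,170,-68);print(r.sense()['ft_torque'].round(2))
```

```text
d cm [-3.349 32.143 -7.24 ] rot [ -0.04  -0.05 -22.74] yaw -90.74 pos [542.88  89.74  97.91] t 24.55 F [ 0.2 -1.1 -1.1] gap 0.173
[-0.28  0.24 -0.03]
```

Drag felt: about -6 N while drawing, against about -1 N free. I'll continue up, then return to the stand.

drive_tool --deltas '[[-1,[0,0,-0.5],[0,0,0]],[-1,[0,0,-1.5],[0,0,0]],[-1,[0,0,-3.5],[0,0,0]],[-1,[0,0,-5.5],[0,0,0]],[-1,[0,0,-7.2],[0,0,0]]]'

```text
time_s: 25.05
eef_pos: [543.3, 90.0, 171.7]
tool_rot: [1.0, -0.006, 0.001, -0.001]
force: [0.1, 0.3, -0.4]
finger_gap: 0.174
```

drive_tool --deltas '[[-1,[-0.3,3,0],[0,0,-4.5]],[-1,[-0.7,7,0],[0,0,-9]],[-1,[-1.2,11,0],[0,0,-13.5]],[-1,[-1.6,15,0],[0,0,-18]],[-1,[-2,19,0],[0,0,-22.7]]]'

```text
time_s: 25.55
eef_pos: [520.6, -101.3, 170.8]
tool_rot: [0.981, 0.192, 0.001, -0.0]
force: [0.3, 0.3, -0.9]
finger_gap: 0.172
```

Run:
```python
from h import *
go(505.2,-231.3,170,-68)
```

```text
d cm [-6.334 11.456  0.058] rot [-0.01 -0.16  0.18] yaw -67.82 pos [ 520.59 -101.3   170.79] t 25.55 F [ 0.3  0.3 -0.9] gap 0.172
```

drive_tool --deltas '[[-1,[-2,3.5,0],[0,0,0.2]],[-1,[-4,7,0],[0,0,0.2]],[-1,[-5.5,9.5,0],[0,0,0.2]],[-1,[-6.2,10.8,0],[0,0,0.2]],[-1,[-6.2,11,0],[0,0,0.2]]]'

```text
time_s: 26.05
eef_pos: [503.8, -227.0, 170.2]
tool_rot: [0.982, 0.187, 0.001, 0.0]
force: [-0.1, -0.1, -1.2]
finger_gap: 0.169
```

drive_tool --deltas '[[-1,[0,0,1],[0,0,0]],[-1,[0,0,2],[0,0,0]],[-1,[0,0,3],[0,0,0]],[-1,[0,0,4],[0,0,0]],[-1,[0,0,4],[0,0,0]]]'

```text
time_s: 26.55
eef_pos: [502.8, -224.3, 127.5]
tool_rot: [0.982, 0.189, -0.001, -0.001]
force: [-0.3, -0.5, -1.1]
finger_gap: 0.172
```

drive_tool --deltas '[[-1,[0,0,0],[0,0,0]],[-1,[0,0,0],[0,0,0]],[-1,[0,0,0],[0,0,0]]]'

```text
time_s: 26.85
eef_pos: [504.1, -225.6, 129.8]
tool_rot: [0.982, 0.189, 0.001, 0.0]
force: [0.6, 0.0, -0.3]
finger_gap: 0.169
```

Run:
```python
from h import *
go(505.2,-231.3,95,-68)
```

```text
d cm [-0.114  0.565  3.481] rot [ 0.01 -0.06 -0.25] yaw -68.25 pos [ 504.13 -225.64  129.81] t 26.85 F [ 0.6  0.  -0.3] gap 0.169
```

drive_tool --deltas '[[-1,[-0.1,0.3,0.5],[0,0,-0.2]],[-1,[-0.1,0.55,1],[0,0,-0.2]],[-1,[-0.1,0.55,2],[0,0,-0.2]],[-1,[-0.1,0.55,3],[0,0,-0.2]],[-1,[-0.1,0.55,3],[0,0,-0.2]]]'

```text
time_s: 27.35
eef_pos: [503.7, -230.3, 97.5]
tool_rot: [0.982, 0.19, -0.001, -0.001]
force: [0.7, -0.2, -0.7]
finger_gap: 0.171
```

drive_tool --deltas '[[-1,[0,0,0],[0,0,0]],[-1,[0,0,0],[0,0,0]],[-1,[0,0,0],[0,0,0]],[-1,[0,0,0],[0,0,0]]]'

```text
time_s: 27.75
eef_pos: [505.2, -230.9, 99.7]
tool_rot: [0.982, 0.191, 0.0, -0.0]
force: [-0.7, 0.3, -1.2]
finger_gap: 0.174
```

Run:
```python
from h import *
go(505.2,-231.3,61.7,-68)
a=snap('side','side10')
A=cv2.imread('pics/side10.png')[220:340,200:320]
cv2.imwrite('pics/c10.png',cv2.convertScaleAbs(cv2.resize(A,(600,600),interpolation=2),alpha=1.6))
```

```text
d cm [-0.02   0.039  3.801] rot [ 0.   -0.06 -0.03] yaw -68.03 pos [ 505.2  -230.88   99.71] t 27.75 F [-0.7  0.3 -1.2] gap 0.174
```

View pics/c10.png

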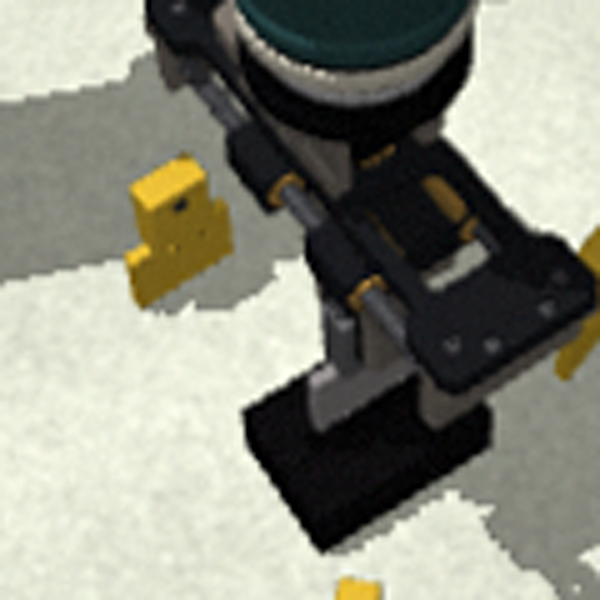

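The gauge hangs just above the stand slot with its blade end at crop (325,400), aligned with the slot. I'll lower it.

drive_tool --deltas '[[-1,[0,0.04,0.4],[0,0,0]],[-1,[0,0.04,0.8],[0,0,0]],[-1,[0,0.04,1.2],[0,0,0]],[-1,[0,0.04,1.6],[0,0,0]],[-1,[0,0.04,2],[0,0,0]]]'

```text
time_s: 28.3
eef_pos: [505.0, -231.2, 78.9]
tool_rot: [0.982, 0.19, 0.0, -0.0]
force: [-0.4, 0.1, -0.8]
finger_gap: 0.171
```

drive_tool --deltas '[[-1,[0,0,0.4],[0,0,0]],[-1,[0,0,0.8],[0,0,0]],[-1,[0,0,1.2],[0,0,0]],[-1,[0,0,1.6],[0,0,0]],[-1,[0,0,1.75],[0,0,0]]]'

```text
time_s: 28.8
eef_pos: [505.0, -231.2, 61.6]
tool_rot: [0.982, 0.19, -0.0, -0.0]
force: [-2.0, 2.6, 11.6]
finger_gap: 0.17
```

drive_tool --deltas '[[-1,[0,0,0],[0,0,0]],[-1,[0,0,0.05],[0,0,0]],[-1,[0,0,0.1],[0,0,0]],[-1,[0,0,0.1],[0,0,0]]]'

```text
time_s: 29.2
eef_pos: [505.3, -231.4, 61.6]
tool_rot: [0.982, 0.19, 0.001, -0.0]
force: [-1.6, 0.9, 6.4]
finger_gap: 0.169
```

Run:
```python
from h import *
go(505.2,-231.3,61.7,-68)
```

```text
d cm [-0.005 -0.016 -0.006] rot [-0.02 -0.06 -0.05] yaw -68.05 pos [ 505.3  -231.43   61.64] t 29.2 F [-1.6  0.9  6.4] gap 0.169
```

On the slot floor at the expected height (61.6). Release and rise.

drive_tool --deltas '[[-1,[0,0,-0.1],[0,0,0]],[-0.6,[0,0,-0.1],[0,0,0]],[-0.4,[0,0,-0.1],[0,0,0]],[-0.2,[0,0,-0.1],[0,0,0]],[0,[0,0,-0.1],[0,0,0]]]'

```text
time_s: 29.7
eef_pos: [505.1, -231.2, 61.8]
tool_rot: [0.982, 0.19, 0.0, -0.0]
force: [-0.2, -0.0, -0.1]
finger_gap: 0.435
```

drive_tool --deltas '[[0,[0,0,0],[0,0,0]],[0,[0,0,-1],[0,0,0]],[0,[0,0,-3],[0,0,0]],[0,[0,0,-6],[0,0,0]],[0,[0,0,-10],[0,0,0]]]'

```text
time_s: 30.2
eef_pos: [504.0, -231.0, 162.4]
tool_rot: [0.982, 0.19, -0.001, -0.001]
force: [0.8, -0.5, 0.6]
finger_gap: 0.501
```

drive_tool --deltas '[[0,[0,-2,-4],[0,0,0]],[0,[0,-4,-6],[0,0,0]],[0,[0,-8,-6],[0,0,0]],[0,[0,-12,-6],[0,0,0]],[0,[0,-12,-6],[0,0,0]]]'

```text
time_s: 30.7
eef_pos: [458.8, -115.2, 222.1]
tool_rot: [0.981, 0.194, 0.0, -0.002]
force: [0.2, 0.1, -1.2]
finger_gap: 0.498
```

Run:
```python
from h import *
go(505.2,-231.3,61.7,-68)
a=snap('side','side11')
A=cv2.imread('pics/side11.png')
X=cv2.resize(A[260:340,220:320],(400,320),interpolation=2);Y=cv2.resize(A[150:230,215:315],(400,320),interpolation=2)
cv2.imwrite('pics/c11.png',cv2.convertScaleAbs(np.hstack([X,Y]),alpha=1.6));cv2.imwrite('pics/f11.png',cv2.convertScaleAbs(A,alpha=1.3))
```

```text
d cm [-0.141 12.578 15.986] rot [-0.26 -0.07  0.34] yaw -67.66 pos [ 458.77 -115.17  222.12] t 30.7 F [ 0.2  0.1 -1.2] gap 0.498
```

View pics/c11.png

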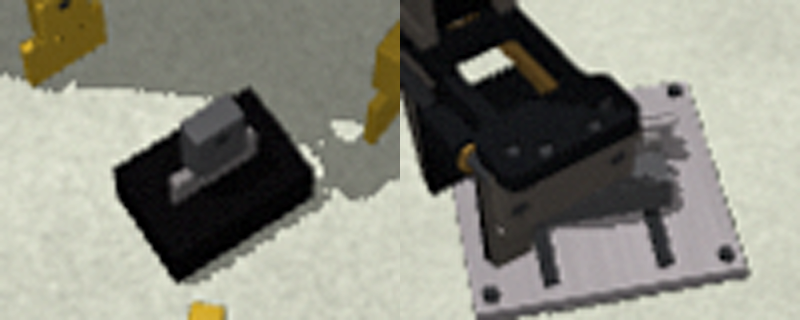

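View pics/f11.png

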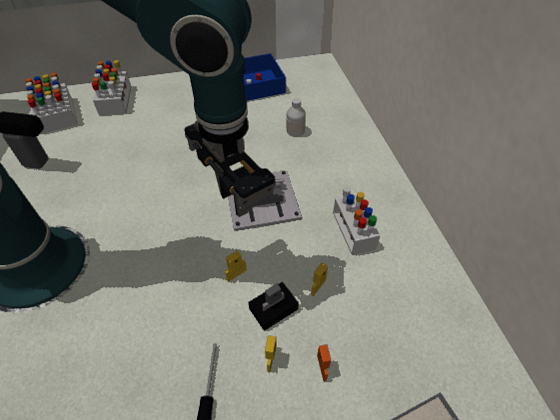

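The gauge stands home in the stand (crop (215,150)) in its starting pose, and the bystanders are unmoved. I'll let the arm settle, then check and hand in.

drive_tool --deltas '[[0,[0,0,0],[0,0,0]],[0,[0,0,0],[0,0,0]],[0,[0,0,0],[0,0,0]],[0,[0,0,0],[0,0,0]],[0,[0,0,0],[0,0,0]]]'

```text
time_s: 31.25
eef_pos: [460.1, -120.7, 221.8]
tool_rot: [0.982, 0.19, -0.0, -0.0]
force: [0.7, 0.7, 0.3]
finger_gap: 0.498
```

Run:
```python
from h import *
c=snap('side','side12')
im=cv2.imread('pics/side12.png').astype(int);a=cv2.imread('pics/side0.png').astype(int)
print('stand region diff',np.abs(im-a)[282:312,258:290].mean())
s=r.sense();print(s['force'].round(1),np.abs(s['joint_velocities']).max().round(4))
print(r.close_job())
```

```text
stand region diff 7.617708333333334
[ 0.2 -0.6  0.6] 0.0063
the job is handed in; nothing more can be done
None
```

The clearance is set, the gauge is back in its stand, and I handed the job in at 31.3 s. No verdict was reported, so the result rests on my own readings.

- **Placing:** I set the blade on the lane floor (6.5 N felt), eased it against the rail (4 N felt) and released it.
- **Pinch:** The guide slid at about 9 N. I pushed until the force held near 12 N, about 0.75 mm past first contact. Both readings give a pinch of about 3 N, estimated rather than measured on the blade.
- **Drawing out:** Drag on the blade was about 4–5 N while drawing it straight up, gone once the blade was free.
- **Return:** The blade met the stand floor at the expected height. The last picture shows the gauge standing as it did at the start, with the tube rack, bottle and screwdriver where they were. The arm was clear and still.

**What disagreed or went unchecked:**
- The felt rail position comes out about 1 mm nearer than the stated range when measured from the camera-derived origin, which is within the 2 mm calibration.
- I did not re-measure the guide after drawing the gauge out. It travelled about 8.8 mm from a start of 0 to 4 mm, so it should lie between 8.8 and 12.8 mm, inside the allowed 8.2 to 16 mm.
- A before/after picture comparison of the stand area gave a mean difference of 7.6 grey levels. I think this is mostly the arm's shadow and lighting, but I did not confirm that.

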